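Close the sticky shutter of the glass tool tray

TASK

Close the tray on the bench: slide its wooden shutter away from you, out from under the fixed cover, until both ends of its front edge are fully home against the far wall, and let go. It racks and binds in its side grooves when one end gets ahead, so work it along with pushes at the left and right knobs in turn.

Things in the scene. Friction and masses are not known exactly. Their poses are not given: they have to be found in the camera images.
- tray: fixed low wooden tray, 265 (x) x 300 (y) x 43 mm high. Origin on the bench, 150 mm from its near outer wall, 115 mm from its far one, midway between its sides; x points away from the robot (the way the shutter closes), y left, z up. Its far part is an open compartment (tape roll and glass cutter inside, below the shutter) that the shutter closes over. Side rims and lips are 43 mm high.
- cover_edge (a point): middle of the far edge of the tray's fixed plywood cover, on its top face, 44 mm above the bench. The cover spans the near part of the tray, from x = -150 to -40 mm in the tray frame, over its full width; the shutter comes out from under it. A flat black lid 6 mm thick lies on it near x = -112, y = 10 mm.
- shutter_mid (a point): sliding wooden plate 158 (x) x 256 (y) x 6 mm, top 36 mm above the bench, held down in side grooves; this point on its top, midway between its two knobs, 45 mm behind its front edge. The grooves have 4 mm play each side: a push at one knob swings that end ahead while the other stays about where it is.
- shutter (a joint): advance of the point midway between the shutter's knobs along tray x, m: 0 = drawn back under the cover, 0.080 = fully home against the far wall (stop). Starts at 0 to 0.02. Resistance about 7 N plus 60 N per m/s; it stays where it is left.
- shutter_skew (a joint): turn of the shutter about the vertical midway between its knobs, rad: 0 = square, positive (anticlockwise from above) = right knob ahead of left. Starts at -0.08 to 0.08. At about 0.11 to 0.14 (one knob 20 to 28 mm ahead of the other) the plate binds: pushing the leading end moves it no further, but a push at the lagging end frees it.
- knob_left_mid (a point): half-way up the left of two equal upright dark steel knobs on the shutter, 45 mm behind its front edge, 95 mm left of its middle: round post 18 mm across (head 21 mm), from 36 to 82 mm above the bench (this point at 59 mm). It spins freely on its pin, so gripping it does not hold the shutter square. Fully home: x = 58, y = 95 mm in the tray frame.
- knob_right_mid (a point): the same point of the equal right knob, 95 mm right of the shutter's middle; it spins freely too. Fully home: x = 58, y = -95 mm in the tray frame.

How it is judged:
By the outcome, as a careful person would: the job done as asked, in the order asked, and still so for the second after the job is handed in, with the robot touching nothing.
It also fails if it takes over 48 s, if anything falls off the work surface, if the arm or the gripper's body presses on something with over 40 N, if the wrist force passes 120 N, or if a joint passes its speed limit or range.

ROBOT

A 7-joint arm with a two-finger parallel gripper is mounted at the origin on a cart in front of the work surface, level with it; the furniture and walls round the work are solid. World frame = base frame: x ahead of the robot, y to its left, z up, the work surface at z = 0. Lengths are in m, angles in rad, forces in N, time in s.
With the tool pointing down it reaches from about 0.425 to 0.875 m from the base axis. Payload 4.7 kg.
Tool frame: the origin (TCP) lies at the very end of the fingers, on their centre line; the grasp point (between the pads) lies 19 mm behind it (robot.grip_point_offset is the distance from the TCP to the grasp point, in m); z points along the fingers, y is the line along which they close (so a half turn about z gives the same grasp; the last joint's range is limited). The gripper opens to 85 mm and grips with 20 to 120 N. Pads are 22 mm wide; open, the fingers measure 114 mm over their backs; the gripper's body (76 mm by 85 mm) begins 54 mm behind the grasp point. The pads swing forward as they close: fully open they stand 13 mm farther back than shut.
Start: joints at [-1.242, 0.321, -0.07, 1.45, 0.023, 1.371, -0.057], TCP at [0.201, 0.618, 0.231] pointing down, gripper open.
Joint ranges: [-2.86, 2.86], [-0.3, 2.09], [-1.38, 1.24], [0.06, 2.45], [-1.56, 4.7], [0.09, 2.05], [-2.69, 2.69]. Speed limits (rad/s): [2.57, 2.57, 3.14, 3.14, 3.14, 3.14, 3.14].

INTERFACE

Orientations are given as a unit quaternion [w, x, y, z].
In Python, from cell import read_state, viewer, robot gives the robot as it stands.
- The arm moves only by the tool servo_tool, never from a script. Its argument "commands" is a list of rows, each an object of numbers: "x", "y", "z": the shift along the tool's x, y, z in mm; "turn": the turn about the tool's z in rad; "jaw": the gripper command: -1 is fully open, 1 is shut, values between are in proportion. In form: [{"x": .., "y": .., "z": .., "turn": .., "jaw": ..}, ...]. A call has 1 to 5 rows; each row is the pose to reach, as a shift and turn from the pose commanded when the call began, along the tool's axes at that moment; what a row does not reach only later rows make up. A row lasts 1/8 s, in which the tool goes at most 62.5 mm and 10.7 degrees, less where a joint would pass 70% of its speed; a pose out of reach is approached as far as the arm can. A call with a gripper value outside its range is refused whole. The fingers move at their own pace and stop on an object; the grip force is fixed at half the most. Time passes only in rows, so rows that repeat a pose let the fingers close. It gives the time, the measured TCP pose, the force, the opening and the grip force at its end, in the units of the state.
- read_state(): the state, without advancing time (a new reading comes with each control period).
- viewer.capture(name): name is "scene" or "top" or "wrist"; returns a dict with "img" (420x560x3 uint8, blue, green, red), "z_map" (420x560 float32, m along the optical axis (not along the pixel's ray), 0 where there is no reading), "vfov" (degrees; the focal length in pixels is half the picture's height over the tangent of half this angle, whatever the lens; pixels are square), "cx", "cy" (the principal point, pixels), "extrinsics" (4x4, takes a point from world to camera coordinates); the wrist camera has in their place "hand_eye" (4x4, takes a point from camera to tool coordinates, whose origin is the TCP and whose axes are the flange's). Camera axes: x right, y down, z forward; pixel columns grow to the right and rows downward; lengths in m; the calibration is good to about 2 mm. A picture is of the moment at which its call begins: read the wrist's pose just before it.
- robot.job_done(): hands the job in; it is judged then, once.
The state is a dict: "t": time; "q": joint angles; "qvel": joint speeds; "tau": joint torques, N m; "ee_pos": TCP position; "orientation": TCP orientation; "contact_force": force on the tool from outside, world axes, zero at the start; "wrist_torque": the same for the moment, N m; "grip_width": opening from 0.0 (shut) to 1.0 (fully open); "grip_force": force on a finger pad.
Only numpy, scipy, OpenCV 4.12 (cv2) and the standard library are available. Lean on these libraries where they do the work, as an engineer would, in place of code of your own. Each camera call takes 0.05 s, during which the arm holds its last target. There are 200 camera calls.

## Working session

There is one attempt and no reset: what is moved stays moved. The work goes in short steps, Python scripts to look and compute and a tool call to move; the robot and the scene stay as the last step left them, time stands still between calls to the robot, and variables do not carry over. Pictures are saved under pics/ and viewed, at most 10 in all, crops included, and the job is handed in when it is done.

Besides the shell and the picture viewer there is one more tool, called after ">>>" in YAML: its name, and indented under it one key for each argument. servo_tool: Moves the arm, as the interface text tells. Its arguments: {"type":"object","properties":{"commands":{"type":"array","items":{"type":"object","properties":{"x":{"type":"number"},"y":{"type":"number"},"z":{"type":"number"},"turn":{"type":"number"},"jaw":{"type":"number"}}}}},"required":["commands"]}

```bash
ls; mkdir -p pics; cat > h.py <<'E'
import numpy as np, cv2
from cell import read_state, viewer, robot
def cam(n):
    c=viewer.capture(n); f=c["img"].shape[0]/2/np.tan(np.radians(c["vfov"])/2); c["f"]=f; return c
def world(c,us,vs,z=None):
    """pixels -> world points on plane z, or by depth map if z None"""
    us=np.asarray(us,float);vs=np.asarray(vs,float)
    d=np.stack([(us-c["cx"])/c["f"],(vs-c["cy"])/c["f"],np.ones_like(us)],-1)
    T=np.linalg.inv(c["extrinsics"]); R=T[:3,:3]; o=T[:3,3]
    w=d@R.T
    if z is None: s=c["z_map"][vs.astype(int),us.astype(int)]
    else: s=(z-o[2])/w[...,2]
    return o+w*s[...,None]
E
python3 - <<'E'
from h import *
for n in("top","scene"):
    c=cam(n); cv2.imwrite(f"pics/{n}0.png",c["img"]); np.savez(f"{n}0.npz",**c)
    print(n,np.linalg.inv(c["extrinsics"])[:3].round(3).tolist(),c["f"],c["cx"],c["cy"])
s=read_state();print(s)
E
```

```text
pics
top [[-0.012, -0.998, 0.06, 0.508], [-1.0, 0.013, 0.026, -0.006], [-0.027, -0.06, -0.998, 0.933]] 380.0011088942511 276.09019519768515 211.4834831850763
scene [[0.866, -0.384, 0.319, 0.31], [-0.5, -0.673, 0.545, -0.488], [0.005, -0.632, -0.775, 0.72]] 410.3545704561715 277.4051977754797 213.6690813835277
{'t': 0.1, 'q': array([-1.24190077,  0.32178054, -0.07008381,  1.45153306,  0.02260954,
        1.37079434, -0.05690948]), 'qvel': array([-7.90366529e-04, -1.42767613e-03, -3.12026343e-04, -1.51446844e-03,
       -6.36001147e-04, -2.79735655e-03,  3.65259327e-05]), 'tau': array([-2.31362246e-04, -4.94876790e+01, -3.84298190e-01, -3.15210807e+01,
        1.29054522e-02,  7.38714763e-03, -1.17962924e-05]), 'ee_pos': array([0.20115748, 0.61759558, 0.23032231]), 'orientation': array([-8.52651950e-05,  1.56739259e-01,  9.87639640e-01, -8.59990574e-04]), 'contact_force': array([-0.57807691,  0.32029149,  0.74261172]), 'wrist_torque': array([-0.03593219,  0.00469586,  0.03730576]), 'grip_force': 0.0, 'grip_width': 0.9982446156995162}
```

View pics/top0.png

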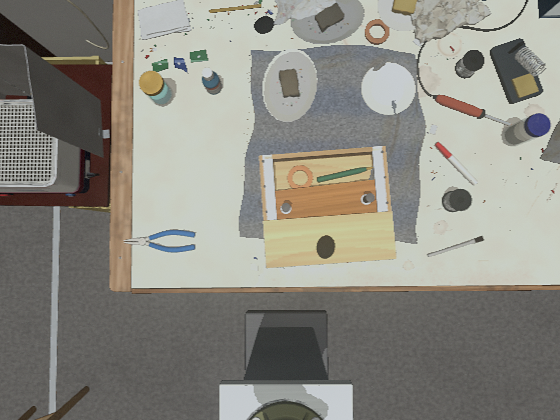

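View pics/scene0.png

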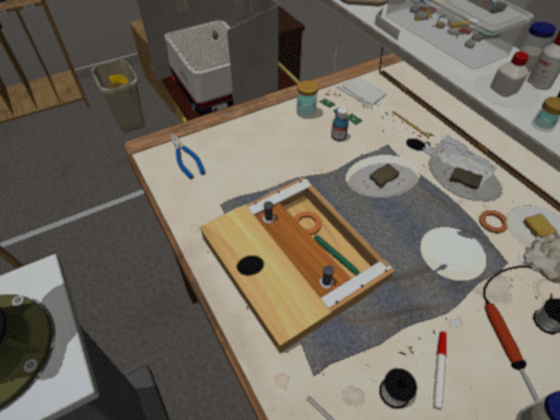

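The top view shows the tray around (325,205), with the knobs near (287,207) and (368,199). The cover's far edge runs from (263,222) to (393,214). The scene view shows the knobs at (269,211) and (327,275). I'll enlarge the tray next.

```bash
python3 - <<'E'
from h import *
c=np.load("top0.npz"); im=c["img"][138:278,250:410]
cv2.imwrite("pics/topz.png",cv2.resize(im,None,fx=4,fy=4,interpolation=cv2.INTER_CUBIC))
s=np.load("scene0.npz"); im=s["img"][170:350,195:395]
cv2.imwrite("pics/scz.png",cv2.resize(im,None,fx=3.3,fy=3.3,interpolation=cv2.INTER_CUBIC))
E
```

```text
(no output)
```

View pics/topz.png

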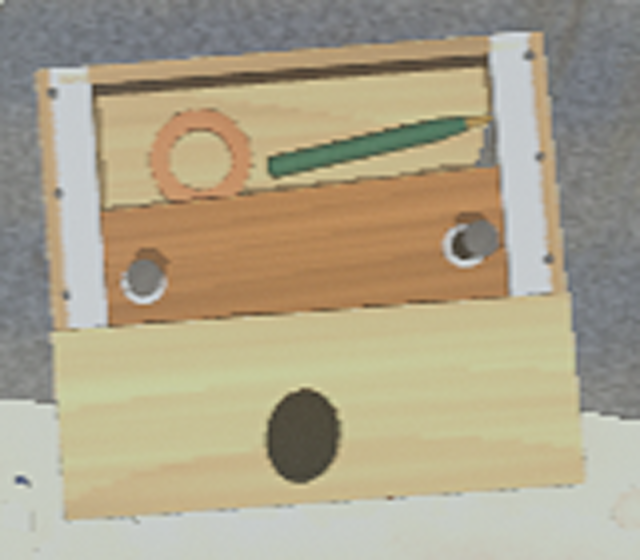

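The crop shows the cover corners at (52,330), (568,292), (583,482) and (66,520). The tray's far corners are at (37,70) and (542,33), and the knob heads are at (145,277) and (482,238). The shutter's front edge runs from (103,209) to (498,168).

```bash
python3 - <<'E'
from h import *
c=dict(np.load("top0.npz")); c["f"]=float(c["f"])
def W(p,z):
    p=np.array(p,float); return world(c,250+(p[:,0]+.5)/4-.5,138+(p[:,1]+.5)/4-.5,z)[:,:2]
A=np.vstack([W([(52,330),(568,292),(583,482),(66,520)],.044),W([(37,70),(542,33)],.043)])
L=np.array([(-.04,.15),(-.04,-.15),(-.15,-.15),(-.15,.15),(.115,.15),(.115,-.15)])
a,b=A.mean(0),L.mean(0); U,S,V=np.linalg.svd((L-b).T@(A-a)); R=V.T@U.T; t=a-R@b
print("tray",t,np.arctan2(R[1,0],R[0,0]),"resid mm",((A-(L@R.T+t))*1e3).round(1).tolist())
np.savez("tray.npz",R=R,t=t)
K=W([(145,277),(482,238)],.082); B=W([(144,282),(467,244)],.036)
print("knob heads world",K,"tray",(K-t)@R,"bases tray",(B-t)@R)
print("front", (W([(103,209),(498,168)],.036)-t)@R)
print("home knobs",(np.array([(.058,.095),(.058,-.095)])@R.T+t))
for p in[(320,400),(145,277),(482,238),(300,300)]:
  u,v=250+p[0]/4,138+p[1]/4; print(p,world(c,[u],[v]).round(3))
E
```

```text
tray [ 0.58991189 -0.09874652] 0.05908389614541456 resid mm [[0.3, 0.5], [0.8, -0.5], [0.7, 0.7], [-0.5, -0.1], [-0.2, -1.2], [-1.1, 0.7]]
knob heads world [[ 0.56902494 -0.00576184]
 [ 0.58825963 -0.19414933]] tray [[-0.01535981  0.09405579]
 [-0.00728287 -0.09513877]] bases tray [[-0.01496329  0.09468585]
 [-0.00642563 -0.09649034]]
front [[ 0.03009946  0.11579634]
 [ 0.03709368 -0.11844467]]
home knobs [[ 6.42200983e-01 -4.87417107e-04]
 [ 6.53420393e-01 -1.90155877e-01]]
(320, 400) [[ 0.498 -0.106  0.052]]
(145, 277) [[ 0.568 -0.007  0.084]]
(482, 238) [[ 0.588 -0.195  0.08 ]]
(300, 300) [[ 0.557 -0.098  0.034]]
```

>>> servo_tool:
  commands:
    - {"x":-44,"y":-40,"z":0,"turn":-0.1,"jaw":1}
    - {"x":-88,"y":-80,"z":0,"turn":-0.2,"jaw":1}
    - {"x":-132,"y":-120,"z":0,"turn":-0.3,"jaw":1}
    - {"x":-176,"y":-160,"z":0,"turn":-0.375,"jaw":1}
    - {"x":-220,"y":-200,"z":0,"turn":-0.375,"jaw":1}

```text
t: 0.72
ee_pos: [0.3492, 0.3578, 0.231]
orientation: [-0.0, -0.03, 1.0, -0.0]
contact_force: [1.5, -0.0, 0.0]
grip_width: 0.003
grip_force: 0.0
```

>>> servo_tool:
  commands:
    - {"x":-22,"y":-52,"z":10,"turn":0,"jaw":1}
    - {"x":-44,"y":-104,"z":20,"turn":0,"jaw":1}
    - {"x":-66,"y":-156,"z":30,"turn":0,"jaw":1}
    - {"x":-88,"y":-208,"z":45,"turn":0,"jaw":1}
    - {"x":-110,"y":-260,"z":60,"turn":0,"jaw":1}

```text
t: 1.35
ee_pos: [0.4744, 0.1052, 0.1709]
orientation: [0.0, -0.03, 1.0, 0.0]
contact_force: [0.5, 0.8, -0.8]
grip_width: -0.001
grip_force: 0.0
```

>>> servo_tool:
  commands:
    - {"x":-22,"y":-45,"z":30,"turn":0,"jaw":1}
    - {"x":-38,"y":-85,"z":60,"turn":0,"jaw":1}
    - {"x":-48,"y":-115,"z":95,"turn":0,"jaw":1}
    - {"x":-48,"y":-115,"z":110,"turn":0,"jaw":1}
    - {"x":-48,"y":-115,"z":114,"turn":0,"jaw":1}

```text
t: 1.98
ee_pos: [0.5278, -0.0042, 0.0562]
orientation: [-0.001, -0.03, 1.0, 0.0]
contact_force: [0.5, 0.2, -0.3]
grip_width: 0.001
grip_force: 0.0
```

```bash
cat > where.py <<'E'
from h import *
T=np.load("tray.npz"); s=read_state()
print("t",round(s["t"],2),"tcp tray mm",((s["ee_pos"][:2]-T["t"])@T["R"]*1e3).round(1),"z",round(s["ee_pos"][2]*1e3,1),"F tray",(s["contact_force"][:2]@T["R"]).round(1))
E
python3 - <<'E'
import where
from h import *
c=cam("scene"); cv2.imwrite("pics/s1.png",cv2.resize(c["img"][150:350,180:420],None,fx=3,fy=3))
E
```

```text
t 1.98 tcp tray mm [-56.4  98. ] z 56.2 F tray [0.5 0.2]
```

View pics/s1.png

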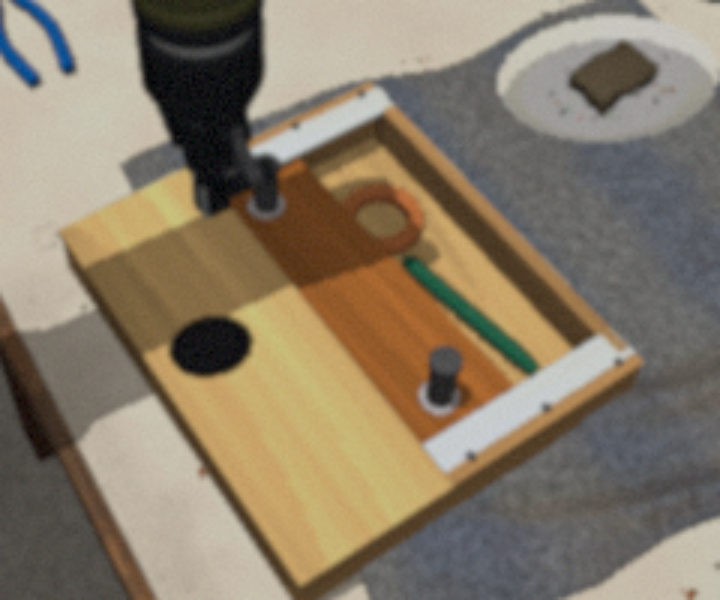

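The fingers, at (215,200) in the crop, stand just behind the left knob at (265,185). I'll push the left knob first because it lags.

>>> servo_tool:
  commands:
    - {"x":-12,"y":-3,"z":0,"turn":0,"jaw":1}
    - {"x":-20,"y":-3,"z":0,"turn":0,"jaw":1}
    - {"x":-28,"y":-3,"z":0,"turn":0,"jaw":1}
    - {"x":-36,"y":-3,"z":0,"turn":0,"jaw":1}
    - {"x":-42,"y":-3,"z":0,"turn":0,"jaw":1}

```text
t: 2.65
ee_pos: [0.5694, -0.0053, 0.0578]
orientation: [-0.002, -0.03, 1.0, 0.0]
contact_force: [-8.5, -1.4, 5.6]
grip_width: 0.001
grip_force: 4.2
```

```bash
cat > knobs.py <<'E'
import where
from where import *
# wood plate front edge and knob heads from top view: dark pixels with height 70-90 mm near knob lines
c=cam("top"); v,u=np.mgrid[0:420,0:560]; P=world(c,u,v); g=c["img"].max(2)
p=(P[...,:2]-T["t"])@T["R"]
for n,y in(("left",.095),("right",-.095)):
    m=(abs(p[...,1]-y)<.022)&(abs(p[...,0]-.02)<.07)&(P[...,2]>.07)&(P[...,2]<.092)
    k,_,st,ce=cv2.connectedComponentsWithStats(m.astype(np.uint8))
    for i in range(1,k):
        if st[i,4]>20: print(n,st[i].tolist(),((world(c,*ce[i][:,None],.082)[:,:2]-T["t"])@T["R"]*1e3).round(1))
cv2.imwrite("last_top.png",c["img"])
E
python3 knobs.py
```

```text
t 2.65 tcp tray mm [-15.   94.5] z 57.8 F tray [-8.6 -0.9]
right [366, 193, 9, 10, 70] [[ -7.6 -94.6]]
```

>>> servo_tool:
  commands:
    - {"x":25,"y":0,"z":0,"turn":0,"jaw":1}
    - {"x":27,"y":-60,"z":0,"turn":0,"jaw":1}
    - {"x":27,"y":-120,"z":0,"turn":0,"jaw":1}
    - {"x":27,"y":-180,"z":0,"turn":0,"jaw":1}
    - {"x":25,"y":-190,"z":0,"turn":0,"jaw":1}

```text
t: 3.32
ee_pos: [0.5576, -0.2029, 0.0587]
orientation: [0.001, -0.027, 1.0, -0.002]
contact_force: [0.2, 1.1, -0.4]
grip_width: -0.002
grip_force: 0.0
```

```bash
python3 knobs.py
```

```text
t 3.33 tcp tray mm [ -38.4 -102.1] z 58.7 F tray [0.3 1.1]
left [281, 193, 9, 9, 67] [[ 7.2 94.2]]
right [366, 193, 7, 9, 38] [[ -5.6 -91.1]]
```

>>> servo_tool:
  commands:
    - {"x":-8,"y":0,"z":0,"turn":0,"jaw":1}
    - {"x":-16,"y":0,"z":0,"turn":0,"jaw":1}
    - {"x":-24,"y":0,"z":0,"turn":0,"jaw":1}
    - {"x":-32,"y":0,"z":0,"turn":0,"jaw":1}
    - {"x":-38,"y":0,"z":0,"turn":0,"jaw":1}

```text
t: 4.0
ee_pos: [0.5937, -0.1923, 0.0572]
orientation: [-0.003, -0.032, 0.999, 0.001]
contact_force: [-8.5, -0.6, 7.0]
grip_width: 0.002
grip_force: 4.2
```

>>> servo_tool:
  commands:
    - {"x":28,"y":0,"z":0,"turn":0,"jaw":1}
    - {"x":30,"y":60,"z":0,"turn":0,"jaw":1}
    - {"x":30,"y":120,"z":0,"turn":0,"jaw":1}
    - {"x":30,"y":180,"z":0,"turn":0,"jaw":1}
    - {"x":30,"y":190,"z":0,"turn":0,"jaw":1}

```text
t: 4.62
ee_pos: [0.554, 0.0027, 0.0574]
orientation: [0.0, -0.036, 0.999, 0.002]
contact_force: [0.8, -0.5, -0.3]
grip_width: 0.002
grip_force: 0.0
```

```bash
python3 knobs.py
```

```text
t 4.62 tcp tray mm [-29.8 103.4] z 57.4 F tray [ 0.8 -0.5]
right [365, 181, 9, 9, 69] [[ 20. -95.]]
```

>>> servo_tool:
  commands:
    - {"x":-11,"y":0,"z":0,"turn":0,"jaw":1}
    - {"x":-20,"y":0,"z":0,"turn":0,"jaw":1}
    - {"x":-28,"y":0,"z":0,"turn":0,"jaw":1}
    - {"x":-36,"y":0,"z":0,"turn":0,"jaw":1}
    - {"x":-42,"y":0,"z":0,"turn":0,"jaw":1}

```text
t: 5.3
ee_pos: [0.5941, -0.0067, 0.057]
orientation: [-0.003, -0.028, 1.0, -0.0]
contact_force: [-7.9, -0.1, 7.0]
grip_width: 0.001
grip_force: 4.2
```

>>> servo_tool:
  commands:
    - {"x":28,"y":0,"z":0,"turn":0,"jaw":1}
    - {"x":30,"y":-60,"z":0,"turn":0,"jaw":1}
    - {"x":30,"y":-120,"z":0,"turn":0,"jaw":1}
    - {"x":30,"y":-180,"z":0,"turn":0,"jaw":1}
    - {"x":28,"y":-190,"z":0,"turn":0,"jaw":1}

```text
t: 5.92
ee_pos: [0.5783, -0.2045, 0.0578]
orientation: [0.0, -0.025, 1.0, -0.002]
contact_force: [-0.1, 0.1, -0.9]
grip_width: -0.001
grip_force: 0.0
```

```bash
python3 knobs.py
```

```text
t 5.92 tcp tray mm [ -17.8 -104.8] z 57.8 F tray [-0.1  0.1]
left [280, 182, 9, 9, 66] [[31.6 94.3]]
right [365, 181, 9, 9, 54] [[ 21.  -93.6]]
```

>>> servo_tool:
  commands:
    - {"x":-11,"y":0,"z":0,"turn":0,"jaw":1}
    - {"x":-20,"y":0,"z":0,"turn":0,"jaw":1}
    - {"x":-28,"y":0,"z":0,"turn":0,"jaw":1}
    - {"x":-36,"y":0,"z":0,"turn":0,"jaw":1}
    - {"x":-43,"y":0,"z":0,"turn":0,"jaw":1}

```text
t: 6.6
ee_pos: [0.6204, -0.1911, 0.0568]
orientation: [-0.003, -0.031, 1.0, 0.001]
contact_force: [-9.2, 0.0, 5.3]
grip_width: -0.002
grip_force: 4.3
```

>>> servo_tool:
  commands:
    - {"x":28,"y":0,"z":0,"turn":0,"jaw":1}
    - {"x":30,"y":60,"z":0,"turn":0,"jaw":1}
    - {"x":30,"y":120,"z":0,"turn":0,"jaw":1}
    - {"x":30,"y":180,"z":0,"turn":0,"jaw":1}
    - {"x":30,"y":190,"z":0,"turn":0,"jaw":1}

```text
t: 7.22
ee_pos: [0.5812, 0.0045, 0.0572]
orientation: [0.0, -0.036, 0.999, 0.002]
contact_force: [0.1, -0.0, 0.5]
grip_width: -0.001
grip_force: 0.0
```

```bash
python3 knobs.py
```

```text
t 7.22 tcp tray mm [ -2.6 103.6] z 57.2 F tray [ 0.1 -0. ]
right [363, 169, 10, 9, 70] [[ 46.9 -94.8]]
```

>>> servo_tool:
  commands:
    - {"x":-11,"y":0,"z":0,"turn":0,"jaw":1}
    - {"x":-20,"y":0,"z":0,"turn":0,"jaw":1}
    - {"x":-28,"y":0,"z":0,"turn":0,"jaw":1}
    - {"x":-35,"y":0,"z":0,"turn":0,"jaw":1}
    - {"x":-39,"y":0,"z":0,"turn":0,"jaw":1}

```text
t: 7.9
ee_pos: [0.6184, -0.0056, 0.0571]
orientation: [-0.003, -0.028, 1.0, -0.0]
contact_force: [-6.9, -0.2, 5.5]
grip_width: -0.001
grip_force: 4.0
```

>>> servo_tool:
  commands:
    - {"x":18,"y":0,"z":0,"turn":0,"jaw":1}
    - {"x":20,"y":-60,"z":0,"turn":0,"jaw":1}
    - {"x":20,"y":-120,"z":0,"turn":0,"jaw":1}
    - {"x":20,"y":-180,"z":0,"turn":0,"jaw":1}
    - {"x":20,"y":-190,"z":0,"turn":0,"jaw":1}

```text
t: 8.52
ee_pos: [0.6102, -0.2033, 0.0579]
orientation: [0.0, -0.024, 1.0, -0.003]
contact_force: [0.6, -0.1, -0.3]
grip_width: 0.0
grip_force: 0.0
```

```bash
python3 knobs.py
```

```text
t 8.53 tcp tray mm [  14.1 -105.6] z 57.9 F tray [ 0.5 -0.1]
left [279, 171, 10, 10, 66] [[55.5 94.2]]
right [363, 169, 7, 9, 36] [[ 48.3 -90.6]]
```

>>> servo_tool:
  commands:
    - {"x":-8,"y":0,"z":0,"turn":0,"jaw":1}
    - {"x":-14,"y":0,"z":0,"turn":0,"jaw":1}
    - {"x":-19,"y":0,"z":0,"turn":0,"jaw":1}
    - {"x":-23,"y":0,"z":0,"turn":0,"jaw":1}
    - {"x":-26,"y":0,"z":0,"turn":0,"jaw":1}

```text
t: 9.2
ee_pos: [0.6335, -0.1905, 0.0568]
orientation: [-0.005, -0.031, 1.0, 0.001]
contact_force: [-15.5, -0.5, 10.4]
grip_width: 0.002
grip_force: 8.0
```

>>> servo_tool:
  commands:
    - {"x":-2,"y":0,"z":0,"turn":0,"jaw":1}
    - {"x":-3,"y":0,"z":0,"turn":0,"jaw":1}
    - {"x":-3,"y":0,"z":0,"turn":0,"jaw":1}

```text
t: 9.57
ee_pos: [0.6338, -0.1915, 0.0567]
orientation: [-0.007, -0.03, 1.0, 0.001]
contact_force: [-18.6, -0.9, 10.7]
grip_width: -0.001
grip_force: 9.6
```

```bash
python3 knobs.py
```

```text
t 9.57 tcp tray mm [ 38.3 -95.2] z 56.7 F tray [-18.6   0.2]
left [279, 171, 10, 10, 65] [[55.6 94.3]]
```

The right end has stopped: force rose to 19 N with no further travel. I'll press the left end home, then press the right once more.

>>> servo_tool:
  commands:
    - {"x":20,"y":0,"z":0,"turn":0,"jaw":1}
    - {"x":22,"y":60,"z":0,"turn":0,"jaw":1}
    - {"x":22,"y":120,"z":0,"turn":0,"jaw":1}
    - {"x":22,"y":180,"z":0,"turn":0,"jaw":1}
    - {"x":22,"y":190,"z":0,"turn":0,"jaw":1}

```text
t: 10.25
ee_pos: [0.6071, 0.0067, 0.0571]
orientation: [0.0, -0.036, 0.999, 0.002]
contact_force: [-0.0, 0.3, 0.7]
grip_width: -0.003
grip_force: 0.0
```

>>> servo_tool:
  commands:
    - {"x":-8,"y":0,"z":0,"turn":0,"jaw":1}
    - {"x":-15,"y":0,"z":0,"turn":0,"jaw":1}
    - {"x":-20,"y":0,"z":0,"turn":0,"jaw":1}
    - {"x":-23,"y":0,"z":0,"turn":0,"jaw":1}
    - {"x":-24,"y":0,"z":0,"turn":0,"jaw":1}

```text
t: 10.88
ee_pos: [0.6228, -0.0062, 0.0568]
orientation: [-0.01, -0.028, 1.0, -0.0]
contact_force: [-25.7, -1.0, 19.5]
grip_width: -0.0
grip_force: 13.2
```

```bash
python3 knobs.py
```

```text
t 10.88 tcp tray mm [38.3 90.4] z 56.8 F tray [-25.7   0.5]
right [363, 164, 10, 9, 69] [[ 58.2 -95. ]]
```

>>> servo_tool:
  commands:
    - {"x":22,"y":0,"z":0,"turn":0,"jaw":1}
    - {"x":24,"y":-60,"z":0,"turn":0,"jaw":1}
    - {"x":24,"y":-120,"z":0,"turn":0,"jaw":1}
    - {"x":24,"y":-180,"z":0,"turn":0,"jaw":1}
    - {"x":24,"y":-188,"z":0,"turn":0,"jaw":1}

```text
t: 11.55
ee_pos: [0.6167, -0.2014, 0.058]
orientation: [0.0, -0.024, 1.0, -0.003]
contact_force: [-1.4, 0.1, 0.7]
grip_width: 0.001
grip_force: 0.0
```

>>> servo_tool:
  commands:
    - {"x":-8,"y":0,"z":0,"turn":0,"jaw":1}
    - {"x":-15,"y":0,"z":0,"turn":0,"jaw":1}
    - {"x":-21,"y":0,"z":0,"turn":0,"jaw":1}
    - {"x":-24,"y":0,"z":0,"turn":0,"jaw":1}
    - {"x":-25,"y":0,"z":0,"turn":0,"jaw":1}

```text
t: 12.18
ee_pos: [0.6341, -0.1904, 0.0566]
orientation: [-0.01, -0.03, 1.0, 0.001]
contact_force: [-25.4, -0.8, 16.5]
grip_width: 0.003
grip_force: 12.9
```

>>> servo_tool:
  commands:
    - {"x":20,"y":0,"z":0,"turn":0,"jaw":1}
    - {"x":60,"y":0,"z":0,"turn":0,"jaw":1}
    - {"x":90,"y":0,"z":-50,"turn":0,"jaw":1}
    - {"x":90,"y":0,"z":-100,"turn":0,"jaw":1}
    - {"x":90,"y":0,"z":-100,"turn":0,"jaw":1}

```text
t: 12.8
ee_pos: [0.5571, -0.1939, 0.1623]
orientation: [0.005, -0.032, 0.999, -0.0]
contact_force: [-0.1, 0.4, 0.0]
grip_width: 0.005
grip_force: 0.0
```

```bash
python3 - <<'E'
from knobs import *
cv2.imwrite("pics/end.png",cv2.resize(c["img"][138:278,250:410],None,fx=4,fy=4,interpolation=cv2.INTER_CUBIC))
E
```

```text
t 12.8 tcp tray mm [-38.3 -93. ] z 162.3 F tray [-0.1  0.4]
left [279, 170, 9, 10, 66] [[58.1 94.4]]
right [363, 164, 10, 9, 71] [[ 58.6 -94.8]]
```

View pics/end.png

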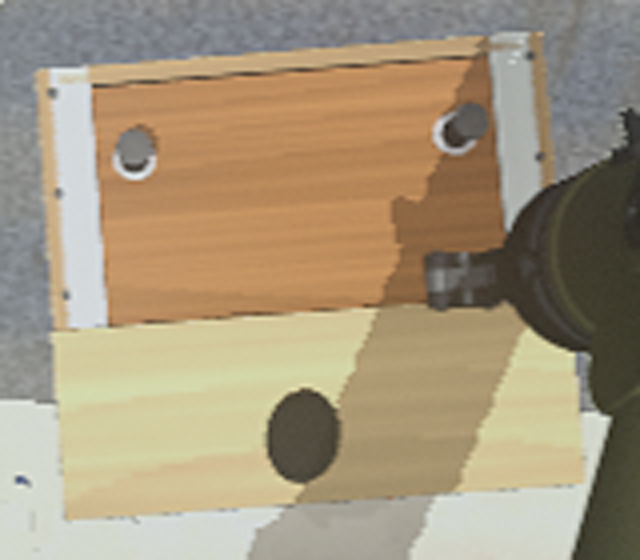

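The shutter's front edge meets the far wall from (95,86) to (488,57). Both knobs measure x = 58 mm, which is home, and the arm is clear of everything.

```bash
python3 -c "
from cell import robot
print(robot.job_done())"
```

```text
the job is handed in; nothing more can be done
None
```

The shutter is closed: both knobs measure about 58 mm (fully home), the arm is clear of the tray, and I handed the job in at about 13 s of the 48 s limit.

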